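Check a microscope stage's brake lever

ROBOT

A 6-joint arm with a two-finger parallel gripper is mounted at the origin on the work surface. World frame = base frame: x ahead of the robot, y to its left, z up, the work surface at z = 0. Lengths are in m, angles in rad, forces in N, time in s.
With the tool pointing down it reaches from about 0.35 to 0.975 m from the base axis. Payload 4.9 kg.
Tool frame: the origin (TCP) lies on the centre line of the jaws, within the pads' length; the fingertips stand 14 mm ahead of it and the grasp point (between the pads) lies 5 mm behind it; z points along the fingers, y is the line along which they close (so a half turn about z gives the same grasp; the last joint's range is limited). The gripper opens to 85 mm and grips with 20 to 120 N. Pads are 22 mm wide; open, the fingers measure 114 mm over their backs; the gripper's body (76 mm by 85 mm) begins 54 mm behind the grasp point. The pads swing forward as they close: fully open they stand 13 mm farther back than shut.
Start: joints at [1.078, 0.053, 1.613, -0, 1.476, -0.119], TCP at [0.228, 0.582, 0.245] pointing down, gripper open.
Joint ranges: [-3.01, 3.01], [-1.01, 2.22], [0.06, 2.58], [-1.02, 4.17], [0.09, 2.62], [-3.14, 3.14]. Speed limits (rad/s): [2.57, 2.57, 3.14, 3.14, 3.14, 3.14].

INTERFACE

Orientations are given as a unit quaternion [w, x, y, z].
In Python, from plant import * gives the robot as it stands.
- The arm moves only by the tool send_rows, never from a script. Its argument "steps" is a list of rows, each an object with "translation": the shift along the tool's x, y, z in cm, a list of three; "delta_rot": the turn, a rotation vector about the tool's x, y, z in rad, a list of three; "jaw": the finger opening in cm, from 0 to 8.54. In form: [{"translation": [dx, dy, dz], "delta_rot": [rx, ry, rz], "jaw": jaw}, ...]. A call has exactly 8 rows; each row is the pose to reach, as a shift and turn from the pose commanded when the call began, along the tool's axes at that moment; what a row does not reach only later rows make up. A row lasts 1/10 s, in which the tool goes at most 50 mm and 8.59 degrees, less where a joint would pass 70% of its speed; a pose out of reach is approached as far as the arm can. A call with a gripper value outside its range is refused whole. The fingers move at their own pace and stop on an object; the grip force is fixed at half the most. Time passes only in rows, so rows that repeat a pose let the fingers close, or fill a call up. It gives the time, the measured TCP pose, the force, the opening and the grip force at its end, in the units of the state.
- state(): the state, without advancing time (a new reading comes with each control period).
- grab_frame(name): name is "scene" or "top" or "wrist"; returns a dict with "pixels" (480x640x3 uint8, blue, green, red), "range_z" (480x640 float32, m along the optical axis (not along the pixel's ray), 0 where there is no reading), "fx", "fy", "cx", "cy" (pixels), "rvec" (rotation vector, rad) and "tvec" (3), from world to camera coordinates, as OpenCV has them. Camera axes: x right, y down, z forward; pixel columns grow to the right and rows downward; lengths in m; the calibration is good to about 2 mm. A picture is of the moment at which its call begins.
- job_done(): hands the job in; it is judged then, once.
The state is a dict: "time": time; "joint_pos": joint angles; "joint_vel": joint speeds; "joint_efforts": joint torques, N m; "tool_pos": TCP position; "tool_rot": TCP orientation; "contact_force": force on the tool from outside, world axes, zero at the start; "ft_torque": the same for the moment, N m; "gripper_width": opening from 0.0 (shut) to 1.0 (fully open); "grasp_force": force on a finger pad.
Only numpy, scipy, OpenCV 4.12 (cv2) and the standard library are available. Lean on these libraries where they do the work, as an engineer would, in place of code of your own. Each camera call takes 0.05 s, during which the arm holds its last target. There are 200 camera calls.

TASK

Check the brake of the gliding microscope stage, the unit whose hand lever is long and ends in a ball: with the backs of the closed fingers, press that lever in from its open side until it comes up against its stop short of the hand bar, hold it there for about a second, then ease it all the way back out under the fingers rather than letting it snap, and move clear. Grasp nothing and don't force the lever, keep off both hand bars, leave the other unit's short paddle lever alone, and don't disturb the bottle, the dish or the slide box.

Things in the scene. Friction and masses are not known exactly. Their poses are not given: they have to be found in the camera images.
- brake_handle: Brake unit, fixed to the bench: plate 110 x 170 x 12 mm, two posts with a level hand bar, lever before the bar (-x side), black specimen stage with a glass slide behind it (+x side, 55 mm high). All under 115 mm high. Origin: on the bench below the bar's middle; x from lever to bar (pressing direction), y along the bar, z up. Its place and yaw (+-0.4 rad) vary.
- brake_bar (a point): The brake unit's hand bar, rubber, 22 mm diameter, 160 mm long along its y; this point is at its middle, 100 mm above the bench. Not to be touched.
- brake_pin (a point): On the brake lever's upright hinge axis, at the blade's mid-height (100 mm); it lies at x = -40, y = +65 mm in the axes of brake_handle, and has its axes. A bracket is below it (16 mm wide along y, 82 to 88 mm high); elsewhere the space in front of and under the blade is free down to the 12 mm base plate.
- brake_lever (a joint): Brake lever angle about its upright hinge: 0 = released, grows towards the bar, 0.30 rad = at its fixed stop. Released, it leans 0.28 rad away from the bar's direction; at the stop it is about parallel to the bar, with some 20 mm open between them. Spring: 2 N at brake_blade to start, 5.6 N just before the stop; then rigid. Let go, it snaps out.
- brake_blade (a point): The brake lever's aluminium blade, 10 mm thick (x), 125 mm long (y), 20 mm high (z), with a 22 mm ball at the free end. Point at mid-thickness, 100 mm from the hinge axis, 25 mm from the free end, 100 mm above the bench; x square to the blade towards the bar (pressing direction), y along the blade to the hinge, z up. Press the face at x = -5 mm.
- clutch_handle: The other unit, the focus clutch, fixed to the bench: same base, posts and bar as the brake unit (same axes and origin), but with a short lever 85 mm long that ends in a flat paddle, and a white focus block with a black side knob behind the bar. The two units may change places left and right.
- clutch_bar (a point): The clutch unit's hand bar, as that of the brake unit. Not to be touched.
- clutch_lever (a joint): Angle of the clutch unit's short lever: 0 = released, 0.30 rad = against its stop. To be left alone.
- reagent: Loose amber bottle with white cap, 30 mm diameter, 85 mm tall, standing between the two units; origin under its centre.
- dish: Loose clear lidded culture dish, 62 mm diameter, 14 mm high, on the bench nearer the robot; origin under its centre.
- slidebox: Loose grey slide box 85 x 60 x 32 mm, on the bench nearer the robot, to its left; origin under its centre.
Not all that is in view belongs to the job. What is meant by the reagent is not blue, and is the smaller of those in its own colour.

How it is judged:
On the way, in this order (a step that is already met when the one before it is completed fails the run):
1. the brake lever is held at its stop by the outside of the fingers (value of joint brake_lever above 0.28 rad and contact force between the fingers and brake_lever above 1 N and x of the grasp point in the frame of brake_blade below -0.006 m), for 0.7 s.
2. the lever is let all the way back out (value of joint brake_lever below 0.02 rad), for 0.1 s.
At the end, for the whole second after the job is handed in: The brake lever has been held at its stop (over 0.28 of 0.30 rad) for 0.7 s by the outside of the fingers and is fully out again (under 0.02 rad); the clutch lever is released (under 0.03 rad); bottle, dish and slide box are within 15 mm of where they stood, the bottle upright (value of joint brake_lever below 0.02 rad and value of joint clutch_lever below 0.03 rad and distance of each of reagent, dish, slidebox from where it was at the start of the episode below 0.015 m and angle between reagent's own z axis and vertical below 0.15 rad); the robot touches nothing.
It fails at once if the lever snaps back out instead of being eased (over 2 rad/s) (velocity of joint brake_lever below -2 rad/s).
It fails at once if the lever is forced (over 40 N) (contact force between anything else and brake_lever above 40 N).
It fails at once if the lever is pinched: its blade between the fingers (x of the grasp point in the frame of brake_blade between -0.006 and 0.006 m and y of the grasp point in the frame of brake_blade between -0.045 and 0.1 m and z of the grasp point in the frame of brake_blade between -0.02 and 0.012 m).
It fails at once if a hand bar is touched, or the other lever pressed (contact force between anything else and brake_handle_c0 above 1 N or contact force between anything else and clutch_handle_c0 above 1 N or value of joint clutch_lever above 0.04 rad).
It fails at once if the bottle, the dish or the slide box is knocked, carried or lifted (distance of any of reagent, dish, slidebox from where it was at the start of the episode above 0.02 m or angle between reagent's own z axis and vertical above 0.4 rad).
It also fails if it takes over 48 s, if anything falls off the work surface, if the arm or the gripper's body presses on something with over 40 N, if the wrist force passes 120 N, or if a joint passes its speed limit or range.

## Working session

There is one attempt and no reset: what is moved stays moved. The work goes in short steps, Python scripts to look and compute and a tool call to move; the robot and the scene stay as the last step left them, time stands still between calls to the robot, and variables do not carry over. Pictures are saved under pics/ and viewed, at most 10 in all, crops included, and the job is handed in when it is done.

Besides the shell and the picture viewer there is one more tool, called by a JSON object that holds its "api" and its "payload". send_rows: Moves the arm, as the interface text tells. Its arguments: {"type":"object","properties":{"steps":{"type":"array","items":{"type":"object","properties":{"translation":{"type":"array","items":{"type":"number"}},"delta_rot":{"type":"array","items":{"type":"number"}},"jaw":{"type":"number"}}}}},"required":["steps"]}

```bash
mkdir -p pics; cat > h.py <<'E'
from plant import *
import numpy as np, cv2
from scipy.spatial.transform import Rotation as R
def pts(f):
    v,u=np.mgrid[0:480,0:640]; z=f["range_z"]
    c=np.stack([(u-f["cx"])/f["fx"]*z,(v-f["cy"])/f["fy"]*z,z],-1)
    Rm=cv2.Rodrigues(np.array(f["rvec"],float))[0]
    return (c-np.array(f["tvec"]).ravel())@Rm
E
python3 - <<'E'
from h import *
print(state())
for n in("top","scene"):
    f=grab_frame(n); cv2.imwrite(f"pics/{n}.png",f["pixels"]); np.save(f"pics/{n}.npy",f,allow_pickle=True); P=pts(f); print(n,f["fx"],P[240,320])
E
```

```text
{'time': 0.0, 'joint_pos': array([ 1.07799962e+00,  5.33326458e-02,  1.61426987e+00,  2.41632683e-05,
        1.47600793e+00, -1.18985567e-01]), 'joint_vel': array([-0.00024414,  0.00066503, -0.00065342, -0.00021813,  0.00181887,
        0.00133454]), 'joint_efforts': array([-1.95716989e-04, -3.93664491e+01, -3.70185292e+01, -6.21177878e-05,
        6.78893208e-03, -9.66442030e-06]), 'tool_pos': array([0.22793486, 0.58132497, 0.24409242]), 'tool_rot': array([-3.15289665e-04,  1.85820295e-01,  9.82583228e-01, -9.58439321e-04]), 'contact_force': array([ 0.73636094, -0.59961416, -0.65195524]), 'ft_torque': array([ 0.00332612, -0.00249611, -0.01395459]), 'grasp_force': 0.0, 'gripper_width': 0.9985564091343326}
top 525.9706525561368 [0.48557111 0.01214781 0.00366766]
scene 447.62361826503036 [ 0.44221706 -0.04005592  0.00328684]
```

View pics/top.png

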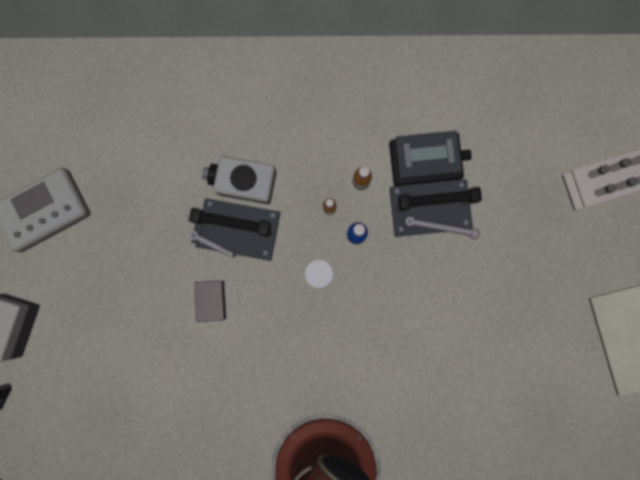

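View pics/scene.png

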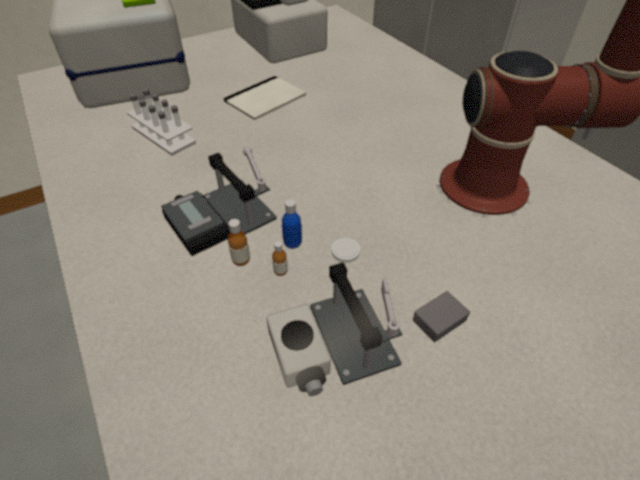

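The two pictures show two possible levers. In top view, the right unit has a long lever with a ball at (476,233), hinge (410,221) and a black stage with a slide behind it, so it is the brake. The left unit has a short paddle lever at (195-232, 238-254) and a white block, so it is the clutch. For the bottle, the small amber one at (329,206) is the reagent, next to a larger amber one at (362,177) and a blue one at (357,232). The dish is at (318,274) and the slide box at (209,301). Next I measure the brake unit and take one close crop.

```bash
python3 - <<'E'
from h import *
f=np.load("pics/top.npy",allow_pickle=True).item(); P=pts(f)
im=f["pixels"]; cv2.imwrite("pics/crop.png",cv2.resize(im[120:250,380:500],None,fx=4.6,fy=4.6,interpolation=cv2.INTER_CUBIC))
z=P[...,2]; g=im.astype(int).sum(2)
roi=np.zeros(z.shape,bool); roi[175:250,385:490]=1
for n,m in(("bar",roi&(z>.085)&(z<.13)&(g<150)),("lever",roi&(z>.085)&(z<.13)&(g>230))):
    q=P[m]; c=q.mean(0); w,v=np.linalg.eigh(np.cov((q-c)[:,:2].T)); d=v[:,1]; d*=np.sign(d[1]); t=(q-c)[:,:2]@d
    print(n,m.sum(),c,"dir",d,np.arctan2(-d[0],d[1]),"ends",c[:2]+d*t.min(),c[:2]+d*t.max(), "z",np.percentile(q[:,2],[5,50,95]))
# ray onto plane
Rm=cv2.Rodrigues(np.array(f["rvec"],float))[0]; C=-Rm.T@np.array(f["tvec"]).ravel()
def ray(u,v,h):
    d=Rm.T@np.array([(u-f["cx"])/f["fx"],(v-f["cy"])/f["fy"],1]); return C+d*(h-C[2])/d[2]
for a in((410,221,.11),(476,233,.11),(405,202,.11),(476,195,.11),(357,232,.08),(329,206,.085),(362,177,.1),(318,274,.014),(209,301,.032)): print(a,ray(*a).round(3))
E
```

```text
bar 1009 [ 0.55988904 -0.22225053  0.1108671 ] dir [-0.10132124  0.99485376] 0.10149541097709934 ends [ 0.56828159 -0.30465541] [ 0.55207632 -0.14553892] z [0.10266462 0.11138651 0.11729485]
lever 512 [ 0.50450559 -0.23384285  0.10980044] dir [0.1274932  0.99183944] -0.12784113852375442 ends [ 0.49544153 -0.30435709] [ 0.51443153 -0.1566235 ] z [0.10123246 0.11038803 0.11508159]
(410, 221, 0.11) [ 0.515 -0.167  0.11 ]
(476, 233, 0.11) [ 0.491 -0.296  0.11 ]
(405, 202, 0.11) [ 0.553 -0.158  0.11 ]
(476, 195, 0.11) [ 0.567 -0.298  0.11 ]
(357, 232, 0.08) [ 0.496 -0.064  0.08 ]
(329, 206, 0.085) [ 0.548 -0.007  0.085]
(362, 177, 0.1) [ 0.605 -0.074  0.1  ]
(318, 274, 0.014) [0.411 0.016 0.014]
(209, 301, 0.032) [0.354 0.246 0.032]
```

View pics/crop.png

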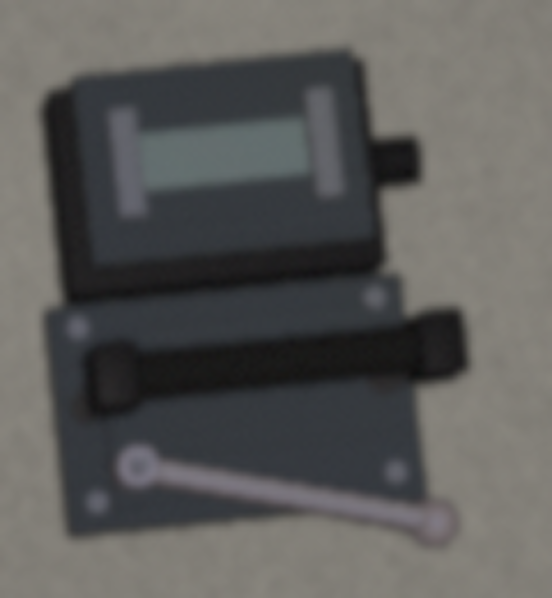

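The crop confirms it: lever with ball end at crop (437,522), hinge at (138,466), and the stage with its slide behind. Bar yaw is about 0.10 rad and blade yaw about -0.18, which matches the 0.28 lean. The hinge is at about (0.514,-0.167). Now I carry over with the fingers closed, staying high.

{"api": "send_rows", "payload": {"steps": [{"translation":[-4.5,-3.5,0],"delta_rot":[0,0,0.13],"jaw":0},{"translation":[-9,-7,0],"delta_rot":[0,0,0.26],"jaw":0},{"translation":[-13.5,-10.5,0],"delta_rot":[0,0,0.4],"jaw":0},{"translation":[-18,-14,0],"delta_rot":[0,0,0.53],"jaw":0},{"translation":[-22.5,-17.5,0],"delta_rot":[0,0,0.66],"jaw":0},{"translation":[-27,-21,0],"delta_rot":[0,0,0.8],"jaw":0},{"translation":[-31,-24.5,0],"delta_rot":[0,0,0.94],"jaw":0},{"translation":[-34.5,-27.5,0],"delta_rot":[0,0,1.077],"jaw":0}]}}

```text
time: 0.9
tool_pos: [0.4297, 0.2342, 0.245]
tool_rot: [-0.0, 0.665, 0.746, -0.0]
contact_force: [0.7, -0.1, -0.5]
gripper_width: 0.005
grasp_force: 0.0
```

```bash
cat >> h.py <<'E'
def to(x,y,z,head):
    s=state(); q=s["tool_rot"]; r=R.from_quat(np.r_[q[1:],q[0]])
    t=R.from_matrix(np.array([[np.sin(head),np.cos(head),0],[-np.cos(head),np.sin(head),0],[0,0,-1]]).T@np.eye(3)) if 0 else R.from_matrix(np.column_stack([[-np.sin(head),np.cos(head),0],[np.cos(head),np.sin(head),0],[0,0,-1]]))
    print("t",round(s["time"],2),"pos",s["tool_pos"].round(4),"F",s["contact_force"].round(2),"w",round(s["gripper_width"],3),"head",r.as_matrix()[:2,1].round(3))
    print("cm",(r.inv().apply(np.array([x,y,z])-s["tool_pos"])*100).round(2),"rot",(r.inv()*t).as_rotvec().round(3))
E
python3 -c "
from h import *
to(.43,-.258,.245,.12)"
```

```text
t 0.9 pos [0.4297 0.2342 0.245 ] F [ 0.71 -0.14 -0.47] w 0.005 head [0.993 0.114]
cm [-48.9   -5.59  -0.  ] rot [-0.     0.    -0.006]
```

{"api": "send_rows", "payload": {"steps": [{"translation":[-5,-0.5,0],"delta_rot":[0,0,0],"jaw":0},{"translation":[-10,-1,0],"delta_rot":[0,0,0],"jaw":0},{"translation":[-15,-1.5,0],"delta_rot":[0,0,0],"jaw":0},{"translation":[-20,-2,0],"delta_rot":[0,0,0],"jaw":0},{"translation":[-25,-2.5,0],"delta_rot":[0,0,0],"jaw":0},{"translation":[-30,-3,0],"delta_rot":[0,0,0],"jaw":0},{"translation":[-35,-3.5,0],"delta_rot":[0,0,0],"jaw":0},{"translation":[-39,-4,0],"delta_rot":[0,0,0],"jaw":0}]}}

```text
time: 1.7
tool_pos: [0.4356, -0.1582, 0.245]
tool_rot: [0.0, 0.664, 0.748, -0.0]
contact_force: [0.3, 0.6, -0.1]
gripper_width: -0.003
grasp_force: 0.0
```

```bash
python3 -c "
from h import *
to(.43,-.258,.245,.12)"
```

```text
t 1.7 pos [ 0.4356 -0.1582  0.245 ] F [ 0.28  0.58 -0.14] w -0.003 head [0.993 0.118]
cm [-9.84 -1.74  0.  ] rot [-0.     0.    -0.001]
```

{"api": "send_rows", "payload": {"steps": [{"translation":[-4,-0.7,0],"delta_rot":[0,0,0],"jaw":0},{"translation":[-7,-1.2,0],"delta_rot":[0,0,0],"jaw":0},{"translation":[-9.8,-1.7,0],"delta_rot":[0,0,0],"jaw":0},{"translation":[-9.8,-1.7,0],"delta_rot":[0,0,0],"jaw":0},{"translation":[-9.8,-1.7,0],"delta_rot":[0,0,0],"jaw":0},{"translation":[-9.8,-1.7,0],"delta_rot":[0,0,0],"jaw":0},{"translation":[-9.8,-1.7,0],"delta_rot":[0,0,0],"jaw":0},{"translation":[-9.8,-1.7,0],"delta_rot":[0,0,0],"jaw":0}]}}

```text
time: 2.5
tool_pos: [0.4313, -0.2544, 0.2453]
tool_rot: [0.0, 0.663, 0.749, 0.0]
contact_force: [0.1, 0.6, -0.0]
gripper_width: 0.0
grasp_force: 0.0
```

```bash
python3 -c "
from h import *
to(.43,-.258,.095,.12)
f=grab_frame('wrist'); cv2.imwrite('pics/w1.png',f['pixels']); np.save('pics/w1.npy',f,allow_pickle=True)"
```

```text
t 2.5 pos [ 0.4313 -0.2544  0.2453] F [ 0.12  0.6  -0.02] w 0.0 head [0.993 0.121]
cm [-0.34 -0.18 15.03] rot [0.    0.    0.001]
```

View pics/w1.png

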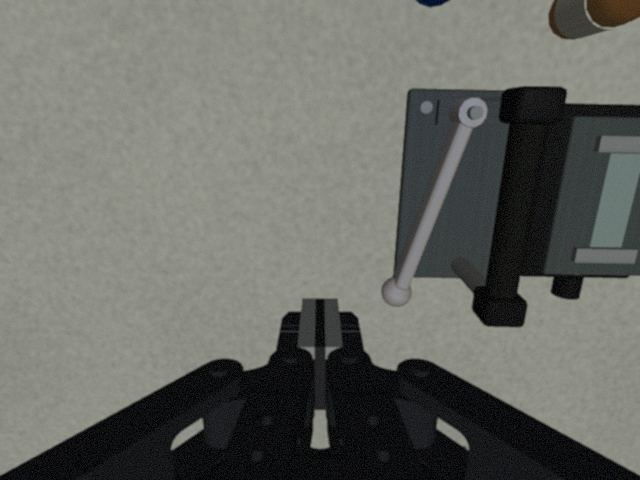

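The wrist view shows the hinge cap at (473,112), the ball at (397,291) and the bar at right; the closed fingers are at (320,320), clear of the lever.

```bash
python3 - <<'E'
from h import *
f=np.load("pics/w1.npy",allow_pickle=True).item(); P=pts(f)
Rm=cv2.Rodrigues(np.array(f["rvec"],float))[0]; C=-Rm.T@np.array(f["tvec"]).ravel()
for u,v,h in((473,112,.112),(397,291,.1),(447,175,.11),(412,250,.11),(525,150,.111),(507,270,.111)):
    d=Rm.T@np.array([(u-f["cx"])/f["fx"],(v-f["cy"])/f["fy"],1]); print(u,v,(C+d*(h-C[2])/d[2]).round(4),"depth:",P[v,u].round(4))
E
```

```text
473 112 [ 0.5144 -0.1646  0.112 ] depth: [ 0.5128 -0.1649  0.1163]
397 291 [ 0.4923 -0.2925  0.1   ] depth: [ 0.4898 -0.2885  0.1097]
447 175 [ 0.5074 -0.2044  0.11  ] depth: [ 0.5072 -0.2044  0.1106]
412 250 [ 0.4945 -0.2572  0.11  ] depth: [ 0.4947 -0.2574  0.1095]
525 150 [ 0.5525 -0.1829  0.111 ] depth: [ 0.5525 -0.1829  0.111 ]
507 270 [ 0.5619 -0.2633  0.111 ] depth: [ 0.5617 -0.2631  0.1115]
```

Both views agree with the given geometry. I descend in front of the lever; the TCP should meet it at x ≈ 0.473 and reach the stop at x ≈ 0.505.

{"api": "send_rows", "payload": {"steps": [{"translation":[0,0,3],"delta_rot":[0,0,0],"jaw":0},{"translation":[0,0,6],"delta_rot":[0,0,0],"jaw":0},{"translation":[0,0,9],"delta_rot":[0,0,0],"jaw":0},{"translation":[0,0,12],"delta_rot":[0,0,0],"jaw":0},{"translation":[0,0,14],"delta_rot":[0,0,0],"jaw":0},{"translation":[0,0,15],"delta_rot":[0,0,0],"jaw":0},{"translation":[0,0,15],"delta_rot":[0,0,0],"jaw":0},{"translation":[0,0,15],"delta_rot":[0,0,0],"jaw":0}]}}

```text
time: 3.35
tool_pos: [0.4318, -0.2555, 0.0964]
tool_rot: [0.001, 0.663, 0.748, 0.0]
contact_force: [0.1, -1.0, 0.5]
gripper_width: 0.003
grasp_force: 0.0
```

```bash
python3 -c "
from h import *
to(.468,-.256,.095,.12)"
```

```text
t 3.35 pos [ 0.4318 -0.2555  0.0964] F [ 0.12 -0.96  0.5 ] w 0.003 head [0.993 0.12 ]
cm [-0.48  3.59  0.15] rot [0.001 0.001 0.   ]
```

{"api": "send_rows", "payload": {"steps": [{"translation":[-0.06,0.5,0.1],"delta_rot":[0,0,0],"jaw":0},{"translation":[-0.12,1,0.1],"delta_rot":[0,0,0],"jaw":0},{"translation":[-0.18,1.5,0.1],"delta_rot":[0,0,0],"jaw":0},{"translation":[-0.24,2,0.1],"delta_rot":[0,0,0],"jaw":0},{"translation":[-0.3,2.5,0.1],"delta_rot":[0,0,0],"jaw":0},{"translation":[-0.36,3,0.1],"delta_rot":[0,0,0],"jaw":0},{"translation":[-0.4,3.3,0.1],"delta_rot":[0,0,0],"jaw":0},{"translation":[-0.4,3.3,0.1],"delta_rot":[0,0,0],"jaw":0}]}}

```text
time: 4.15
tool_pos: [0.4648, -0.2552, 0.0943]
tool_rot: [-0.0, 0.663, 0.748, -0.0]
contact_force: [0.3, 0.3, 0.5]
gripper_width: -0.002
grasp_force: 0.0
```

{"api": "send_rows", "payload": {"steps": [{"translation":[-0.02,0.2,0],"delta_rot":[0,0,0],"jaw":0},{"translation":[-0.05,0.4,0],"delta_rot":[0,0,0],"jaw":0},{"translation":[-0.07,0.6,0],"delta_rot":[0,0,0],"jaw":0},{"translation":[-0.1,0.8,0],"delta_rot":[0,0,0],"jaw":0},{"translation":[-0.12,1.0,0],"delta_rot":[0,0,0],"jaw":0},{"translation":[-0.14,1.2,0],"delta_rot":[0,0,0],"jaw":0},{"translation":[-0.17,1.4,0],"delta_rot":[0,0,0],"jaw":0},{"translation":[-0.17,1.4,0],"delta_rot":[0,0,0],"jaw":0}]}}

```text
time: 4.95
tool_pos: [0.4786, -0.2552, 0.0943]
tool_rot: [-0.0, 0.663, 0.748, -0.0]
contact_force: [-0.6, -0.3, -0.6]
gripper_width: 0.001
grasp_force: 0.1
```

{"api": "send_rows", "payload": {"steps": [{"translation":[-0.02,0.2,0],"delta_rot":[0,0,0],"jaw":0},{"translation":[-0.05,0.4,0],"delta_rot":[0,0,0],"jaw":0},{"translation":[-0.07,0.6,0],"delta_rot":[0,0,0],"jaw":0},{"translation":[-0.1,0.8,0],"delta_rot":[0,0,0],"jaw":0},{"translation":[-0.12,1.0,0],"delta_rot":[0,0,0],"jaw":0},{"translation":[-0.14,1.2,0],"delta_rot":[0,0,0],"jaw":0},{"translation":[-0.14,1.2,0],"delta_rot":[0,0,0],"jaw":0},{"translation":[-0.14,1.2,0],"delta_rot":[0,0,0],"jaw":0}]}}

```text
time: 5.75
tool_pos: [0.4904, -0.2552, 0.0941]
tool_rot: [-0.0, 0.663, 0.748, -0.0]
contact_force: [-3.5, -3.1, 0.3]
gripper_width: -0.001
grasp_force: 1.9
```

```bash
python3 -c "
from h import *
to(.505,-.256,.095,.12)
f=grab_frame('wrist'); cv2.imwrite('pics/w2.png',f['pixels'])"
```

```text
t 5.75 pos [ 0.4904 -0.2552  0.0941] F [-3.51 -3.12  0.28] w -0.001 head [0.993 0.12 ]
cm [-0.26  1.44 -0.09] rot [-0.001 -0.     0.   ]
```

View pics/w2.png

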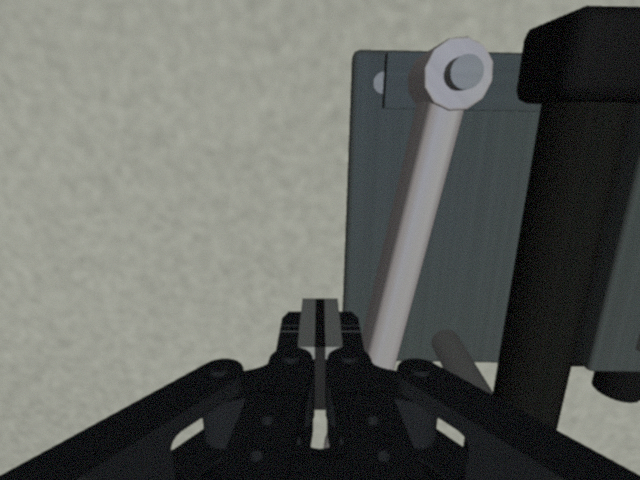

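The wrist picture shows the finger back at (375,340) bearing on the blade, with the bar at right well clear. I go on gently.

{"api": "send_rows", "payload": {"steps": [{"translation":[-0.02,0.2,0],"delta_rot":[0,0,0],"jaw":0},{"translation":[-0.05,0.4,0],"delta_rot":[0,0,0],"jaw":0},{"translation":[-0.07,0.6,0],"delta_rot":[0,0,0],"jaw":0},{"translation":[-0.1,0.8,0],"delta_rot":[0,0,0],"jaw":0},{"translation":[-0.12,1.0,0],"delta_rot":[0,0,0],"jaw":0},{"translation":[-0.13,1.1,0],"delta_rot":[0,0,0],"jaw":0},{"translation":[-0.13,1.1,0],"delta_rot":[0,0,0],"jaw":0},{"translation":[-0.13,1.1,0],"delta_rot":[0,0,0],"jaw":0}]}}

```text
time: 6.6
tool_pos: [0.5012, -0.2555, 0.0942]
tool_rot: [-0.0, 0.663, 0.748, -0.001]
contact_force: [-5.1, -3.7, -0.8]
gripper_width: 0.007
grasp_force: 2.7
```

{"api": "send_rows", "payload": {"steps": [{"translation":[-0.01,0.1,0],"delta_rot":[0,0,0],"jaw":0},{"translation":[-0.02,0.15,0],"delta_rot":[0,0,0],"jaw":0},{"translation":[-0.02,0.2,0],"delta_rot":[0,0,0],"jaw":0},{"translation":[-0.03,0.25,0],"delta_rot":[0,0,0],"jaw":0},{"translation":[-0.03,0.25,0],"delta_rot":[0,0,0],"jaw":0},{"translation":[-0.03,0.25,0],"delta_rot":[0,0,0],"jaw":0},{"translation":[-0.03,0.25,0],"delta_rot":[0,0,0],"jaw":0},{"translation":[-0.03,0.25,0],"delta_rot":[0,0,0],"jaw":0}]}}

```text
time: 7.4
tool_pos: [0.5036, -0.2555, 0.0941]
tool_rot: [-0.0, 0.663, 0.748, -0.001]
contact_force: [-6.1, -4.1, -0.1]
gripper_width: 0.0
grasp_force: 2.8
```

{"api": "send_rows", "payload": {"steps": [{"translation":[-0.01,0.05,0],"delta_rot":[0,0,0],"jaw":0},{"translation":[-0.01,0.1,0],"delta_rot":[0,0,0],"jaw":0},{"translation":[-0.02,0.15,0],"delta_rot":[0,0,0],"jaw":0},{"translation":[-0.02,0.15,0],"delta_rot":[0,0,0],"jaw":0},{"translation":[-0.02,0.15,0],"delta_rot":[0,0,0],"jaw":0},{"translation":[-0.02,0.15,0],"delta_rot":[0,0,0],"jaw":0},{"translation":[-0.02,0.15,0],"delta_rot":[0,0,0],"jaw":0},{"translation":[-0.02,0.15,0],"delta_rot":[0,0,0],"jaw":0}]}}

```text
time: 8.2
tool_pos: [0.5051, -0.2554, 0.0941]
tool_rot: [-0.0, 0.663, 0.748, -0.001]
contact_force: [-5.7, -3.1, -0.2]
gripper_width: 0.002
grasp_force: 3.0
```

{"api": "send_rows", "payload": {"steps": [{"translation":[-0.01,0.05,0],"delta_rot":[0,0,0],"jaw":0},{"translation":[-0.01,0.1,0],"delta_rot":[0,0,0],"jaw":0},{"translation":[-0.02,0.15,0],"delta_rot":[0,0,0],"jaw":0},{"translation":[-0.02,0.15,0],"delta_rot":[0,0,0],"jaw":0},{"translation":[-0.02,0.15,0],"delta_rot":[0,0,0],"jaw":0},{"translation":[-0.02,0.15,0],"delta_rot":[0,0,0],"jaw":0},{"translation":[-0.02,0.15,0],"delta_rot":[0,0,0],"jaw":0},{"translation":[-0.02,0.15,0],"delta_rot":[0,0,0],"jaw":0}]}}

```text
time: 9.0
tool_pos: [0.5065, -0.2554, 0.0941]
tool_rot: [-0.001, 0.663, 0.748, -0.001]
contact_force: [-5.6, -2.9, -0.1]
gripper_width: -0.002
grasp_force: 3.1
```

```bash
cat > ang.py <<'E'
from h import *
f=grab_frame('wrist'); P=pts(f); z=P[...,2]; g=f["pixels"].astype(int).sum(2)
a=[]
for n,m in(("blade",(abs(z-.11)<.004)&(g>280)&(P[...,1]<-.185)&(P[...,1]>-.245)&(P[...,0]>.49)),("bar",(abs(z-.111)<.003)&(g<150)&(P[...,0]>.54)&(P[...,1]>-.27)&(P[...,1]<-.19))):
    q=P[m][:,:2].astype(np.float32); vx,vy,x0,y0=cv2.fitLine(q,cv2.DIST_HUBER,0,.01,.01).ravel(); a.append(np.arctan(-vx/vy)); print(n,len(q),a[-1].round(3),"x at y=-.255",(x0+vx/vy*(-.255-y0)).round(4))
print("lever~",.28+a[0]-.10)
to(.51,-.256,.094,.12)
E
python3 ang.py
```

```text
blade 6411 0.116 x at y=-.255 0.5245
bar 10822 0.118 x at y=-.255 0.5633
lever~ 0.29627052
t 9.05 pos [ 0.5065 -0.2554  0.0941] F [-6.87 -3.62 -1.18] w -0.0 head [0.993 0.12 ]
cm [-0.1   0.34  0.01] rot [-0.002  0.    -0.   ]
```

The blade is nearly parallel to the bar, with a millimetre or two left to the stop.

{"api": "send_rows", "payload": {"steps": [{"translation":[-0.01,0.05,0],"delta_rot":[0,0,0],"jaw":0},{"translation":[-0.01,0.1,0],"delta_rot":[0,0,0],"jaw":0},{"translation":[-0.02,0.15,0],"delta_rot":[0,0,0],"jaw":0},{"translation":[-0.02,0.15,0],"delta_rot":[0,0,0],"jaw":0},{"translation":[-0.02,0.15,0],"delta_rot":[0,0,0],"jaw":0},{"translation":[-0.02,0.15,0],"delta_rot":[0,0,0],"jaw":0},{"translation":[-0.02,0.15,0],"delta_rot":[0,0,0],"jaw":0},{"translation":[-0.02,0.15,0],"delta_rot":[0,0,0],"jaw":0}]}}

```text
time: 9.85
tool_pos: [0.5074, -0.2554, 0.0941]
tool_rot: [-0.001, 0.663, 0.748, -0.001]
contact_force: [-8.1, -3.6, 1.2]
gripper_width: -0.002
grasp_force: 4.4
```

{"api": "send_rows", "payload": {"steps": [{"translation":[0,0.05,0],"delta_rot":[0,0,0],"jaw":0},{"translation":[-0.01,0.08,0],"delta_rot":[0,0,0],"jaw":0},{"translation":[-0.01,0.08,0],"delta_rot":[0,0,0],"jaw":0},{"translation":[-0.01,0.08,0],"delta_rot":[0,0,0],"jaw":0},{"translation":[-0.01,0.08,0],"delta_rot":[0,0,0],"jaw":0},{"translation":[-0.01,0.08,0],"delta_rot":[0,0,0],"jaw":0},{"translation":[-0.01,0.08,0],"delta_rot":[0,0,0],"jaw":0},{"translation":[-0.01,0.08,0],"delta_rot":[0,0,0],"jaw":0}]}}

```text
time: 10.65
tool_pos: [0.5076, -0.2553, 0.0941]
tool_rot: [-0.002, 0.663, 0.748, -0.002]
contact_force: [-10.5, -2.7, 3.5]
gripper_width: 0.002
grasp_force: 5.8
```

```bash
python3 ang.py
```

```text
blade 6444 0.128 x at y=-.255 0.5256
bar 10818 0.116 x at y=-.255 0.5632
lever~ 0.30842152
t 10.7 pos [ 0.5076 -0.2553  0.0941] F [-11.36  -2.18   3.3 ] w -0.002 head [0.993 0.12 ]
cm [-0.1   0.23  0.01] rot [-0.005 -0.001  0.   ]
```

At the stop: the force has risen to 11 N and the tool no longer advances. I hold here for two calls.

{"api": "send_rows", "payload": {"steps": [{"translation":[0,0.02,0],"delta_rot":[0,0,0],"jaw":0},{"translation":[0,0.02,0],"delta_rot":[0,0,0],"jaw":0},{"translation":[0,0.02,0],"delta_rot":[0,0,0],"jaw":0},{"translation":[0,0.02,0],"delta_rot":[0,0,0],"jaw":0},{"translation":[0,0.02,0],"delta_rot":[0,0,0],"jaw":0},{"translation":[0,0.02,0],"delta_rot":[0,0,0],"jaw":0},{"translation":[0,0.02,0],"delta_rot":[0,0,0],"jaw":0},{"translation":[0,0.02,0],"delta_rot":[0,0,0],"jaw":0}]}}

```text
time: 11.5
tool_pos: [0.5076, -0.2553, 0.0941]
tool_rot: [-0.002, 0.663, 0.748, -0.002]
contact_force: [-11.4, -1.5, 4.2]
gripper_width: 0.002
grasp_force: 6.1
```

{"api": "send_rows", "payload": {"steps": [{"translation":[0,0,0],"delta_rot":[0,0,0],"jaw":0},{"translation":[0,0,0],"delta_rot":[0,0,0],"jaw":0},{"translation":[0,0,0],"delta_rot":[0,0,0],"jaw":0},{"translation":[0,0,0],"delta_rot":[0,0,0],"jaw":0},{"translation":[0,0,0],"delta_rot":[0,0,0],"jaw":0},{"translation":[0,-0.02,0],"delta_rot":[0,0,0],"jaw":0},{"translation":[0.01,-0.1,0],"delta_rot":[0,0,0],"jaw":0},{"translation":[0.02,-0.2,0],"delta_rot":[0,0,0],"jaw":0}]}}

```text
time: 12.3
tool_pos: [0.5069, -0.2554, 0.0942]
tool_rot: [-0.001, 0.663, 0.748, -0.001]
contact_force: [-6.7, -3.4, -0.6]
gripper_width: -0.0
grasp_force: 3.2
```

{"api": "send_rows", "payload": {"steps": [{"translation":[0.02,-0.15,0],"delta_rot":[0,0,0],"jaw":0},{"translation":[0.04,-0.3,0],"delta_rot":[0,0,0],"jaw":0},{"translation":[0.06,-0.45,0],"delta_rot":[0,0,0],"jaw":0},{"translation":[0.07,-0.6,0],"delta_rot":[0,0,0],"jaw":0},{"translation":[0.09,-0.75,0],"delta_rot":[0,0,0],"jaw":0},{"translation":[0.11,-0.9,0],"delta_rot":[0,0,0],"jaw":0},{"translation":[0.13,-1.05,0],"delta_rot":[0,0,0],"jaw":0},{"translation":[0.14,-1.2,0],"delta_rot":[0,0,0],"jaw":0}]}}

```text
time: 13.1
tool_pos: [0.4952, -0.2553, 0.0941]
tool_rot: [-0.0, 0.663, 0.748, -0.0]
contact_force: [-4.3, -2.3, -0.8]
gripper_width: 0.002
grasp_force: 2.2
```

{"api": "send_rows", "payload": {"steps": [{"translation":[0.02,-0.15,0],"delta_rot":[0,0,0],"jaw":0},{"translation":[0.04,-0.3,0],"delta_rot":[0,0,0],"jaw":0},{"translation":[0.06,-0.45,0],"delta_rot":[0,0,0],"jaw":0},{"translation":[0.07,-0.6,0],"delta_rot":[0,0,0],"jaw":0},{"translation":[0.09,-0.75,0],"delta_rot":[0,0,0],"jaw":0},{"translation":[0.11,-0.9,0],"delta_rot":[0,0,0],"jaw":0},{"translation":[0.13,-1.05,0],"delta_rot":[0,0,0],"jaw":0},{"translation":[0.14,-1.2,0],"delta_rot":[0,0,0],"jaw":0}]}}

```text
time: 13.9
tool_pos: [0.4836, -0.2548, 0.0943]
tool_rot: [-0.0, 0.663, 0.748, 0.0]
contact_force: [-2.6, 2.9, -0.2]
gripper_width: -0.002
grasp_force: 1.3
```

{"api": "send_rows", "payload": {"steps": [{"translation":[0.02,-0.15,0],"delta_rot":[0,0,0],"jaw":0},{"translation":[0.04,-0.3,0],"delta_rot":[0,0,0],"jaw":0},{"translation":[0.06,-0.45,0],"delta_rot":[0,0,0],"jaw":0},{"translation":[0.07,-0.6,0],"delta_rot":[0,0,0],"jaw":0},{"translation":[0.09,-0.75,0],"delta_rot":[0,0,0],"jaw":0},{"translation":[0.11,-0.9,0],"delta_rot":[0,0,0],"jaw":0},{"translation":[0.13,-1.05,0],"delta_rot":[0,0,0],"jaw":0},{"translation":[0.14,-1.2,0],"delta_rot":[0,0,0],"jaw":0}]}}

```text
time: 14.7
tool_pos: [0.4715, -0.2555, 0.0945]
tool_rot: [0.0, 0.663, 0.748, 0.0]
contact_force: [-0.0, -0.2, 0.2]
gripper_width: 0.003
grasp_force: 0.0
```

{"api": "send_rows", "payload": {"steps": [{"translation":[0.04,-0.4,0],"delta_rot":[0,0,0],"jaw":0},{"translation":[0.1,-0.8,0],"delta_rot":[0,0,0],"jaw":0},{"translation":[0.2,-1.6,0],"delta_rot":[0,0,0],"jaw":0},{"translation":[0.3,-2.4,0],"delta_rot":[0,0,0],"jaw":0},{"translation":[0.4,-3.2,0],"delta_rot":[0,0,0],"jaw":0},{"translation":[0.48,-4,0],"delta_rot":[0,0,0],"jaw":0},{"translation":[0.48,-4,0],"delta_rot":[0,0,0],"jaw":0},{"translation":[0.48,-4,0],"delta_rot":[0,0,0],"jaw":0}]}}

```text
time: 15.5
tool_pos: [0.431, -0.2555, 0.0944]
tool_rot: [0.0, 0.664, 0.748, 0.0]
contact_force: [1.2, -1.2, 0.9]
gripper_width: -0.002
grasp_force: 0.0
```

{"api": "send_rows", "payload": {"steps": [{"translation":[0,0,-2],"delta_rot":[0,0,0],"jaw":0},{"translation":[0,0,-5],"delta_rot":[0,0,0],"jaw":0},{"translation":[0,0,-8],"delta_rot":[0,0,0],"jaw":0},{"translation":[0,0,-11],"delta_rot":[0,0,0],"jaw":0},{"translation":[0,0,-14],"delta_rot":[0,0,0],"jaw":0},{"translation":[0,0,-15],"delta_rot":[0,0,0],"jaw":0},{"translation":[0,0,-15],"delta_rot":[0,0,0],"jaw":0},{"translation":[0,0,-15],"delta_rot":[0,0,0],"jaw":0}]}}

```text
time: 16.3
tool_pos: [0.4308, -0.255, 0.2427]
tool_rot: [-0.001, 0.663, 0.748, -0.0]
contact_force: [-0.1, -0.0, 0.1]
gripper_width: 0.0
grasp_force: 0.0
```

```bash
python3 -c "
from h import *
to(.43,-.25,.245,.12)
f=grab_frame('wrist'); cv2.imwrite('pics/w3.png',f['pixels'])
g=grab_frame('top')['pixels']; a=np.load('pics/top.npy',allow_pickle=True).item()['pixels']
d=cv2.absdiff(g,a).max(2)[:, 180:400]; print('diff',np.argwhere(d[150:330]>40).shape)"
```

```text
t 16.3 pos [ 0.4308 -0.255   0.2427] F [-0.08 -0.01  0.13] w 0.0 head [0.993 0.12 ]
cm [ 0.51 -0.02 -0.23] rot [-0.001 -0.002  0.   ]
diff (0, 2)
```

View pics/w3.png

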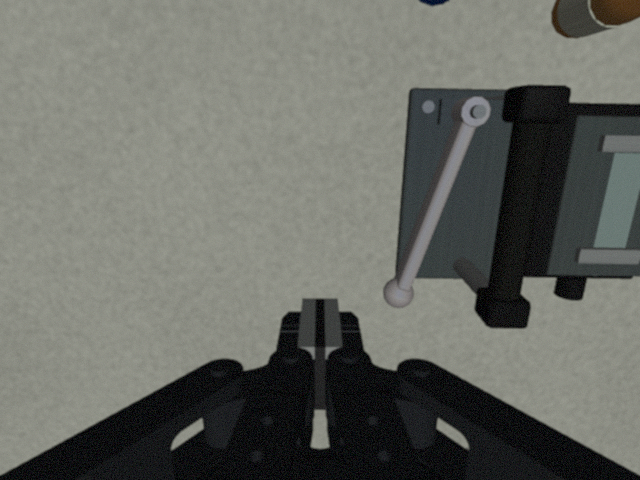

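The lever is fully out again, with hinge (475,112) and ball (399,292) as before. The loose things have not moved and the arm is clear.

```bash
python3 -c "
from plant import *
print(job_done())"
```

```text
the job is handed in; nothing more can be done
None
```

The brake lever was pressed to its stop with the backs of the closed fingers and held there for about 2 s at roughly 11 N. It was then eased fully back out, the arm moved clear with nothing else disturbed, and the job is handed in (no verdict was returned).

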